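# Load the barrel finisher and set its speed fader

## Task

Get the tabletop barrel finisher ready for the blue polishing barrel: turn the turret by its black centre grip until the blue cradle stands at the orange loading arrow, then lower the blue barrel gently (not dropped) and upright into that cradle and let go. When it is loaded, slide the speed fader until the white line on its cap is level with the red pointer, leaving the blue cradle at the arrow and all other things where they are.

Things in the scene. Friction and masses are not known exactly. Their poses are not given: they have to be found in the camera images.
- finisher: Fixed grey round machine base, 264 mm diameter, 45 mm high, with a 60 mm wide nose on its front (-x of its own frame, reaching 162 mm from the axis) that bears a painted orange arrow pointing at the turret. Origin on the turret axis at the underside; x points from the nose to the axis, z up.
- turret (a joint): Angle of the turret in rad, 0 when the blue cradle is exactly at the loading arrow, growing counter-clockwise seen from above; range -2 to 2. The turret is an aluminium disc (242 mm diameter, top at z = 58 mm) carrying four round cups on an 80 mm radius: blue, then counter-clockwise from above yellow, white, green. It turns stiffly (0.08 N m friction) and stays where it is left.
- turret_grip (a point): Centre of the black bar grip on the turret axis, at z = 94 mm. The bar is 64 mm long, 16 mm thick and 32 mm high (z 78 to 110 mm), flat sided, and turns with the turret. This point's frame turns with the turret too: its x axis points from the blue cradle towards the turret axis, and the bar's long side lies 45 degrees counter-clockwise from that x axis, midway between the cups.
- blue_cradle (a point): Centre of the inner floor of the blue cup on the turret, at z = 62 mm. The cup is 58 mm inside diameter, 68 mm outside, its rim 18 mm above this floor (z = 80 mm).
- loading_point (a point): Fixed point where the blue cradle's floor centre lies when it is at the loading arrow: 80 mm in front of the turret axis, z = 62 mm.
- barrel_blue: Loose sealed blue cylinder with a white band near the top and a white disc on the lid, 46 mm diameter, 100 mm tall, 0.2 to 0.42 kg, standing upright on the table. Origin at the centre of its underside, z up.
- barrel_yellow: Bystander: the same barrel in yellow. Leave it alone.
- speedbox: Fixed green control box, 100 mm (x) by 190 mm (y), 50 mm high. Origin at the centre of its underside; the fader track runs along its y axis at x = 0 on its top, from y = -60 to +60 mm.
- fader (a joint): Travel of the fader in m, 0 to 0.12, growing along the box's +y; the cap's centre is at box y = value - 0.06. About 1.8 N of friction; it stays where it is left.
- fader_top (a point): Top centre of the black fader cap, z = 95.5 mm. The cap is 28 mm along the box's x, 20 mm along its y (the way it slides), 45 mm high, standing on the box; a white line on its top runs across the track through this point.
- pointer: Fixed red pointer 4 mm thick and about 27 mm long, lying on the box's top on the +x side of the track, its tip towards the track. Origin at its underside on its centre line; its axes are parallel to the box's. The fader is set when its cap's centre has the same box y as this origin.
- hammer: Bystander: small hammer lying on the bench to the left of the finisher. Leave it alone.
- bench_block: Bystander: steel block 70 by 70 by 25 mm beyond the work. Leave it alone.
There are look-alikes about, which are no part of the job. Of the things shaped like the barrel_blue, the blue one is meant.

How it is judged:
By the outcome, as a careful person would: the job done as asked, in the order asked, and still so for the second after the job is handed in, with the robot touching nothing.
It also fails if it takes over 72 s, if anything falls off the work surface, if the arm or the gripper's body presses on something with over 40 N, if the wrist force passes 120 N, or if a joint passes its speed limit or range.

## Robot

A 7-joint arm with a two-finger parallel gripper is mounted at the origin on the work surface. World frame = base frame: x ahead of the robot, y to its left, z up, the work surface at z = 0. Lengths are in mm, angles in rad, forces in N, time in s.
With the tool pointing down it reaches from about 350 to 900 mm from the base axis. Payload 19.9 kg.
Tool frame: the origin (TCP) lies midway between the tips of the shut fingers; the grasp point (between the pads) lies 19 mm behind it; z points along the fingers, y is the line along which they close (so a half turn about z gives the same grasp; the last joint's range is limited). The gripper opens to 85 mm and grips with 20 to 120 N. Pads are 22 mm wide; open, the fingers measure 114 mm over their backs; the gripper's body (76 mm by 85 mm) begins 54 mm behind the grasp point. The pads swing forward as they close: fully open they stand 13 mm farther back than shut.
Start: joints at [-1.153, 0.417, -0.01, 1.614, 0.005, 1.111, -0.053], TCP at [276.782, 560.348, 204.76] pointing down, gripper open.
Joint ranges: [-2.81, 2.81], [-0.39, 2.02], [-1.27, 1.25], [0.06, 2.57], [-1.19, 4.33], [0.19, 2], [-2.82, 2.82]. Speed limits (rad/s): [1.89, 1.89, 2.39, 2.39, 3.01, 3.01, 3.01].

## Interface

Orientations are given as a rotation vector (axis times angle).
In Python, from cell import r, vision, job gives the robot as it stands.
- The arm moves only by the tool apply_moves, never from a script. Its argument "increments" is text: rows parted by semicolons, each of 5 numbers parted by spaces: the opening, from 0 (shut) to 1 (fully open), then the shift along the tool's x, y, z as a fraction of full scale, then the turn about the tool's z as a fraction of full scale. A call has 1 to 12 rows; each row is the pose to reach, as a shift and turn from the pose commanded when the call began, along the tool's axes at that moment; what a row does not reach only later rows make up. Full scale, the value 1, is 400 mm for a shift and 120 degrees for a turn. A row lasts 1/12 s, in which the tool goes at most 41.7 mm and 7.16 degrees, less where a joint would pass 70% of its speed; a pose out of reach is approached as far as the arm can. A call with a number of a shift or a turn outside -1 to 1 is refused whole. A call with a gripper value outside its range is refused whole. The fingers move at their own pace and stop on an object; the grip force is fixed at half the most. Time passes only in rows, so rows that repeat a pose let the fingers close. It gives the time, the measured TCP pose, the force, the opening and the grip force at its end, in the units of the state.
- r.get_obs(): the state, without advancing time (a new reading comes with each control period).
- vision.camera(name): name is "side" or "top" or "wrist"; returns a dict with "color" (384x512x3 uint8, blue, green, red), "vfov" (degrees; the focal length in pixels is half the picture's height over the tangent of half this angle, whatever the lens; pixels are square), "cx", "cy" (the principal point, pixels), "view" (4x4, takes a point from world to camera coordinates). Camera axes: x right, y up, looking along -z (the intrinsics and any distortion apply to the point x, -y, -z); pixel columns grow to the right and rows downward; lengths in mm; the calibration is good to about 2 mm. A picture is of the moment at which its call begins. There is no depth.
- job.job_done(): hands the job in; it is judged then, once.
The state is a dict: "t": time; "q": joint angles; "qvel": joint speeds; "effort": joint torques, N m; "position": TCP position; "tool_rot": TCP orientation; "force": force on the tool from outside, world axes, zero at the start; "moment": the same for the moment, N m; "width": finger opening in mm; "finger_force": force on a finger pad.
Only numpy, scipy, OpenCV 4.12 (cv2) and the standard library are available. Lean on these libraries where they do the work, as an engineer would, in place of code of your own. Each camera call takes 0.05 s, during which the arm holds its last target. There are 200 camera calls.

## Working session

There is one attempt and no reset: what is moved stays moved. The work goes in short steps, Python scripts to look and compute and a tool call to move; the robot and the scene stay as the last step left them, time stands still between calls to the robot, and variables do not carry over. Pictures are saved under pics/ and viewed, at most 12 in all, crops included, and the job is handed in when it is done.

Besides the shell and the picture viewer there is one more tool, called after "Call:" as name(argument=value, ...), one argument or row to a line, values as JSON. apply_moves: Moves the arm, as the interface text tells. Shift numbers are shares of 400 mm and turn numbers shares of 120 degrees, none past 1 either way. Its arguments: {"type":"object","properties":{"increments":{"type":"string"}},"required":["increments"]}

```bash
mkdir -p pics; cat > h.py <<'E'
import numpy as np, cv2
from cell import r, vision, job
from scipy.spatial.transform import Rotation as R
def cam(n,save=None):
    c=vision.camera(n)
    if save: cv2.imwrite('pics/'+save,c["color"])
    return c
def ray(c,u,v,z):
    h=c["color"].shape[0]; f=h/2/np.tan(np.radians(c["vfov"])/2)
    V=np.array(c["view"]); d=V[:3,:3].T@np.array([(u-c["cx"])/f,-(v-c["cy"])/f,-1])
    o=-V[:3,:3].T@V[:3,3]; return o+d*(z-o[2])/d[2]
def proj(c,p):
    h=c["color"].shape[0]; f=h/2/np.tan(np.radians(c["vfov"])/2)
    V=np.array(c["view"]); q=V[:3,:3]@np.array(p)+V[:3,3]
    return c["cx"]-f*q[0]/q[2], c["cy"]+f*q[1]/q[2]
E
python3 - <<'E'
from h import *
a=cam("top","top.png");b=cam("side","side.png")
for c in(a,b): print({k:c[k] for k in c if k!="color"})
o=r.get_obs();print(o); print(R.from_rotvec(o["tool_rot"]).as_matrix().round(3))
E
```

```text
{'vfov': 50.366854190793056, 'cx': 257.8477084474181, 'cy': 186.2203722982372, 'view': array([[-2.42338738e-02, -9.99703570e-01, -2.34341193e-03,
         9.61037424e+01],
       [ 9.85688825e-01, -2.42851774e-02,  1.66816576e-01,
        -5.59900628e+02],
       [-1.66824036e-01,  1.73273688e-03,  9.85985161e-01,
        -1.03010994e+03],
       [ 0.00000000e+00,  0.00000000e+00,  0.00000000e+00,
         1.00000000e+00]])}
{'vfov': 42.176410290103874, 'cx': 250.16618649214195, 'cy': 188.2230003203445, 'view': array([[ 8.50239286e-01, -5.25862998e-01,  2.36910006e-02,
        -4.18935642e+02],
       [ 2.95079695e-01,  5.13401858e-01,  8.05820393e-01,
        -2.84089085e+02],
       [-4.35914131e-01, -6.78149422e-01,  5.91685923e-01,
        -1.04579187e+03],
       [ 0.00000000e+00,  0.00000000e+00,  0.00000000e+00,
         1.00000000e+00]])}
{'t': 0.1, 'q': array([-1.15350169,  0.41790216, -0.01030324,  1.61413309,  0.00473539,
        1.11071145, -0.05303475]), 'qvel': array([-0.00037677, -0.00224319, -0.00012458,  0.00111102, -0.00115467,
        0.00193728,  0.00093947]), 'effort': array([ 2.79011947e-03, -8.65817714e+01,  6.81479126e-01, -4.35636771e+01,
        1.93052745e-02,  4.81014416e-03, -1.10273097e-04]), 'position': array([276.65479888, 560.03759536, 204.22239352]), 'tool_rot': array([-7.14353312e-01, -3.05915362e+00,  1.76370158e-03]), 'force': array([-0.01682696,  0.10827282,  0.4367315 ]), 'moment': array([0.02272526, 0.08852331, 0.03166477]), 'finger_force': 0.0, 'width': 85.40296850827681}
[[-0.897  0.443 -0.   ]
 [ 0.443  0.897 -0.001]
 [-0.    -0.001 -1.   ]]
```

View pics/top.png

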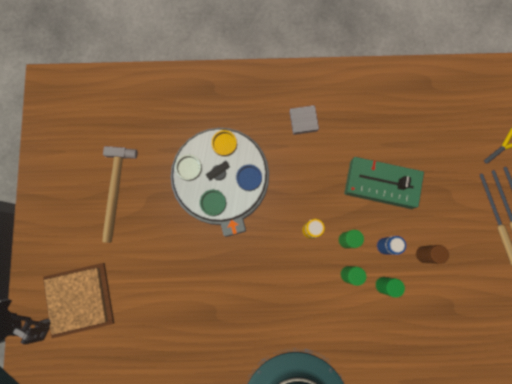

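View pics/side.png

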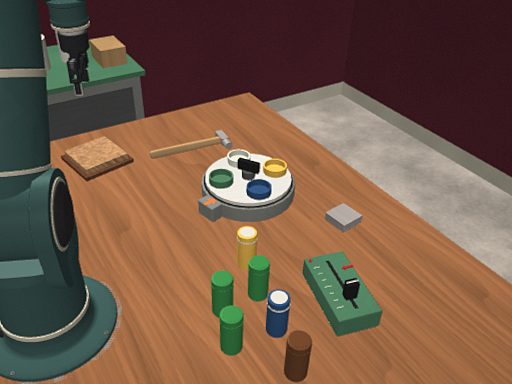

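Candidates shaped like the barrel, in the top view: green (352,239), (354,276) and (391,287), brown (433,254), yellow (314,228), blue with white lid (394,245). The blue one fits the description. I'll confirm it in a crop and measure everything.

```bash
cat > m.py <<'E'
from h import *
def blobs(img,lo,hi,roi,minA=15):
    hsv=cv2.cvtColor(img,cv2.COLOR_BGR2HSV); m=cv2.inRange(hsv,np.array(lo),np.array(hi))
    k=np.zeros_like(m);x0,y0,x1,y1=roi;k[y0:y1,x0:x1]=m[y0:y1,x0:x1]
    cs,_=cv2.findContours(k,cv2.RETR_EXTERNAL,cv2.CHAIN_APPROX_NONE)
    return sorted([c for c in cs if cv2.contourArea(c)>=minA],key=cv2.contourArea)[::-1]
def ctr(c): m=cv2.moments(c); return m['m10']/m['m00'],m['m01']/m['m00']
E
python3 - <<'E'
from m import *
c=cam("top");I=c["color"]
T=(165,120,275,240)
S={'bluecup':((100,80,40),(130,255,255),T,80),'yelcup':((18,120,80),(32,255,255),T,80),'greencup':((60,40,30),(95,255,255),T,80),
'orange':((3,130,120),(14,255,255),(215,215,250,240),45),'grip':((0,0,0),(180,120,60),(200,155,240,190),110),
'bluebar':((100,80,40),(130,255,255),(370,225,415,265),100),'lid':((0,0,170),(180,70,255),(380,232,410,256),100),
'ylid':((0,0,170),(180,70,255),(300,215,330,240),100),
'gbars':((45,100,40),(80,255,255),(330,220,415,300),100),'brown':((0,0,0),(180,255,75),(415,240,452,270),100),
'box':((65,60,30),(95,255,255),(340,150,430,212),50),'cap':((0,0,0),(180,140,45),(392,170,416,192),95),
'red':((170,120,90),(180,255,255),(360,155,390,175),52),'red2':((0,150,90),(4,255,255),(360,155,390,175),52)}
for n,(lo,hi,roi,z) in S.items():
  for b in blobs(I,lo,hi,roi,6)[:4]:
    u,v=ctr(b);print(n,cv2.contourArea(b),(round(u,1),round(v,1)),ray(c,u,v,z)[:2].round(1),cv2.boundingRect(b),[np.round(t,1).tolist() if np.ndim(t) else round(t,1) for t in cv2.minAreaRect(b)])
a=cv2.resize(I[120:240,165:285],(400,400),interpolation=2);b=cv2.resize(I[150:300,300:450],(400,400),interpolation=2)
cv2.imwrite('pics/crop.png',np.hstack([a,b]))
E
```

```text
bluecup 411.0 (249.0, 177.5) [579.7 104.7] (237, 166, 24, 24) [[248.5, 177.5], [23.0, 23.0], 90.0]
yelcup 477.0 (223.9, 142.2) [674.8 168.1] (212, 129, 25, 27) [[224.0, 142.5], [24.7, 24.7], 45.0]
greencup 478.0 (212.5, 202.2) [518.2 198.7] (200, 190, 26, 26) [[212.5, 202.0], [24.7, 24.7], 45.0]
orange 302.0 (233.6, 231.6) [444.5 148.2] (215, 217, 35, 23) [[232.0, 228.0], [22.0, 34.0], 90.0]
bluebar 107.0 (384.2, 245.8) [ 397.9 -222.7] (378, 237, 21, 17) [[387.4, 246.5], [16.6, 18.6], 79.7]
lid 110.5 (397.0, 244.7) [ 399.7 -254.1] (391, 239, 13, 13) [[397.0, 245.0], [12.0, 12.0], 90.0]
ylid 103.5 (315.3, 227.5) [446.6 -56.5] (309, 222, 13, 12) [[315.0, 227.5], [11.0, 12.0], 90.0]
gbars 399.5 (390.2, 286.4) [ 300.9 -229.8] (376, 278, 29, 19) [[390.0, 287.0], [18.0, 28.0], 90.0]
gbars 336.0 (353.5, 275.1) [ 329.8 -143.2] (341, 267, 25, 18) [[353.0, 275.5], [17.0, 24.0], 90.0]
gbars 321.0 (351.3, 238.8) [ 416.7 -143.5] (339, 230, 25, 18) [[351.0, 238.5], [17.0, 24.0], 90.0]
brown 19.5 (425.3, 247.6) [ 391.  -322.8] (420, 246, 12, 4) [[425.5, 247.5], [3.0, 11.0], 90.0]
box 2371.5 (385.2, 182.6) [ 563.  -253.1] (347, 158, 76, 49) [[384.7, 182.5], [72.5, 36.3], 12.1]
cap 41.5 (401.3, 183.2) [ 552.7 -279.2] (398, 177, 7, 12) [[401.0, 182.5], [11.0, 6.0], 90.0]
```

View pics/crop.png

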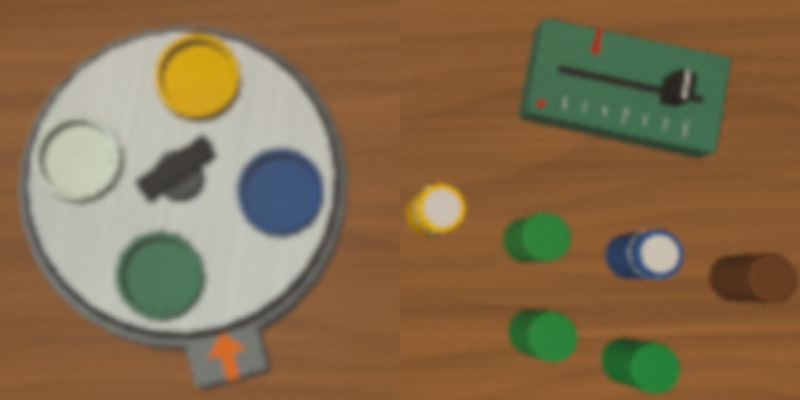

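The picture shows the blue cup at crop (281,192), right of the axis. The arrow's tip is at crop (226,335). The blue barrel's white lid is at crop (658,254), between a green barrel and the brown one. The pointer is at crop (597,42); the red dot at (541,103) is only a mark. The turret has to turn about 65° clockwise. Moving over the grip now.

Call:
apply_moves(
  increments="1 -0.95 -0.42 0 0.25;1 -0.95 -0.42 0 0.25;1 -0.95 -0.42 0 0.25;1 -0.95 -0.42 0 0.25;1 -0.95 -0.42 0 0.25;1 -0.95 -0.42 0 0.25;1 -0.95 -0.42 0 0.25;1 -0.95 -0.42 0 0.25;1 -0.95 -0.42 0 0.25;1 -0.95 -0.42 0 0.25;1 -0.95 -0.42 0 0.25;1 -0.95 -0.42 0 0.25",
)

```text
t: 1.15
position: [544.3, 239.0, 204.5]
tool_rot: [1.488, 2.767, -0.001]
force: [0.1, 0.6, -0.3]
width: 85.2
finger_force: 0.0
```

```bash
cat >> h.py <<'E'
def togo(x,y,z,ang=None):
    "print shares to a world TCP target, tool y at ang deg"
    o=r.get_obs(); M=R.from_rotvec(o["tool_rot"]).as_matrix()
    d=M.T@(np.array([x,y,z])-o["position"])/400
    cur=np.degrees(np.arctan2(M[1,1],M[0,1])); t=0 if ang is None else ((cur-ang+90)%180-90)/120
    print("pos",o["position"].round(1),"yang",round(cur,1),"shares",d.round(4),"turn",round(t,4),"t",o["t"],"F",np.round(o["force"],1),"w",round(o["width"],1))
E
python3 - <<'E'
from h import *
togo(596.5,183.4,204,33.5)
c=cam("wrist","w1.png");print({k:c[k] for k in c if k!="color"})
E
```

```text
pos [544.3 239.  204.5] yang 33.5 shares [-0.1879  0.0323  0.0013] turn -0.0002 t 1.15 F [ 0.1  0.6 -0.3] w 85.2
{'vfov': 70.78448940308803, 'cx': 256.4709715193609, 'cy': 190.87854874492535, 'view': array([[ 8.33334801e-01,  5.52766003e-01, -1.68990231e-03,
        -5.86255557e+02],
       [-5.23082371e-01,  7.87588814e-01, -3.25712593e-01,
         1.37989338e+02],
       [-1.78711900e-01,  2.72311597e-01,  9.45467319e-01,
        -3.49511877e+02],
       [ 0.00000000e+00,  0.00000000e+00,  0.00000000e+00,
         1.00000000e+00]])}
```

View pics/w1.png

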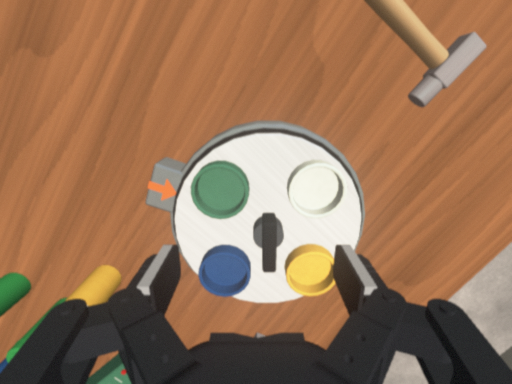

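The wrist view shows the arrow from (148,184) to its tip at (177,191), and the cups green (220,189), white (315,187), blue (225,271) and yellow (311,270). The grip bar runs from (269,213) to (269,271).

```bash
python3 - <<'E'
from m import *
c=cam("wrist");I=c["color"];P={}
for n,lo,hi,roi in[('b',(100,80,40),(130,255,255),(195,240,255,300)),('y',(18,120,80),(32,255,255),(280,240,340,300)),('g',(60,40,30),(95,255,255),(185,155,255,225))]:
    b=blobs(I,lo,hi,roi)[0];e=cv2.fitEllipse(cv2.convexHull(b));P[n]=ray(c,*e[0],80-3)[:2];print(n,np.round(e[0],1),P[n].round(1))
A=(P['y']+P['g'])/2;print('axis',A,'R',np.linalg.norm(P['y']-A),np.linalg.norm(P['b']-A))
f=lambda d:np.degrees(np.arctan2(d[1],d[0]))
print('blue',f(P['b']-A),f(P['y']-A)-90,f(P['g']-A)+90)
b=blobs(I,(3,150,150),(14,255,255),(140,165,185,205))[0];u,v=ctr(b);q=ray(c,u,v,45)[:2];print('arrow',u,v,q,f(q-A),np.linalg.norm(q-A),cv2.boundingRect(b))
for t in[(148,184),(177,191)]:print(f(ray(c,*t,45)[:2]-A))
g=blobs(I,(0,0,0),(180,255,45),(245,200,295,278))[0];print('grip',cv2.minAreaRect(g))
e=ray(c,269,213,110)[:2],ray(c,269,270,110)[:2];print('bar',e,sum(e)/2,f(e[1]-e[0]))
E
```

```text
b [224.3 272.3] [580.8 110.8]
y [310.5 272. ] [673.4 173.3]
g [219.9 191.4] [518.3 202.7]
axis [595.83554525 188.01459574] R 78.94224008319209 78.7180631608237
blue -101.03883458034689 -100.74019926765666 259.25980073234336
arrow 162.1597859327217 190.34021406727828 [457.94786434 150.85012227] -164.9156794328272 142.80830030027758 (147, 182, 29, 19)
-165.84663144272727
-167.3294034540901Traceback (most recent call last):
  File "<stdin>", line 10, in <module>
IndexError: list index out of range
```

```bash
python3 - <<'E'
from m import *
c=cam("wrist");g=cv2.cvtColor(c["color"],cv2.COLOR_BGR2GRAY)
for row in(220,235,250,265):
    x=np.where(g[row,245:295]<60)[0]+245
    print(row,x.min(),x.max(),ray(c,x.min(),row,110)[:2].round(1),ray(c,x.max()+1,row,110)[:2].round(1))
x=g[200:285,269];print(np.where(x<60)[0][[0,-1]]+200,[ray(c,269,k,110)[:2].round(1) for k in(np.where(x<60)[0][[0,-1]]+200)])
togo(596,186,204,34)
E
```

```text
Traceback (most recent call last):
ValueError: zero-size array to reduction operation minimum which has no identity
```

```bash
python3 - <<'E'
from m import *
c=cam("wrist");g=cv2.cvtColor(c["color"],cv2.COLOR_BGR2GRAY)
print(g[260,255:285].tolist(),g[205:280:3,269].tolist())
for row in(258,264):
    x=np.where(g[row,255:285]<100)[0]+255
    if len(x):print(row,x.min(),x.max(),ray(c,x.min(),row,110)[:2].round(1),ray(c,x.max()+1,row,110)[:2].round(1))
for k in(213,270):print(ray(c,269,k,110)[:2].round(1))
togo(596,186,204,34)
E
```

```text
[236, 235, 235, 237, 237, 225, 144, 75, 66, 67, 68, 66, 71, 70, 67, 68, 72, 70, 75, 99, 168, 226, 235, 235, 236, 236, 238, 237, 237, 234] [235, 238, 237, 236, 94, 73, 73, 75, 74, 73, 73, 69, 70, 70, 71, 69, 71, 70, 69, 69, 67, 66, 68, 85, 235]
258 262 274 [596.3 174.9] [608.5 183.1]
264 262 274 [600.7 168.3] [613.1 176.6]
[571.3 224.8]
[612.  166.2]
pos [542.3 242.6 204.7] yang 33.8 shares [-0.1923  0.0327  0.0016] turn -0.0015 t 1.35 F [-0.3  0.7 -0.4] w 85.0
```

Call:
apply_moves(
  increments="1 -0.184 0.035 0 0;1 -0.184 0.035 0 0;1 -0.184 0.035 0 0;1 -0.184 0.035 0.08 0;1 -0.184 0.035 0.16 0;1 -0.184 0.035 0.23 0;1 -0.184 0.035 0.28 0;1 -0.184 0.035 0.31 0;1 -0.184 0.035 0.31 0;1 -0.184 0.035 0.31 0",
)

```text
t: 2.18
position: [595.6, 188.6, 81.3]
tool_rot: [1.481, 2.771, -0.0]
force: [0.9, 0.3, 0.8]
width: 85.0
finger_force: 0.0
```

Call:
apply_moves(
  increments="0.5 0 0 0 0;0.3 0 0 0 0;0.2 0 0 0 0;0.1 0 0 0 0;0.1 0 0 0 0;0.1 0 0 0 0;0.1 0 0 0 0;0.1 0 0 0 0;0.1 0 0 0 0;0.1 0 0 0 0",
)

```text
t: 3.02
position: [595.1, 187.6, 81.3]
tool_rot: [-1.482, -2.769, 0.001]
force: [-7.4, -3.0, 10.4]
width: 12.8
finger_force: 58.6
```

```bash
python3 - <<'E'
from h import *
togo(595.5,187.5,80,34)
print(r.get_obs()["moment"],r.get_obs()["finger_force"])
E
```

```text
pos [595.1 187.6  81.3] yang 33.7 shares [-0.0008  0.0006  0.0032] turn -0.0025 t 3.0167 F [-7.4 -3.  10.4] w 12.8
[-0.65241093  1.75230594  0.01809046] 58.591348528862
```

Call:
apply_moves(
  increments="0.1 0 0 0 0.03;0.1 0 0 0 0.08;0.1 0 0 0 0.13;0.1 0 0 0 0.18;0.1 0 0 0 0.23;0.1 0 0 0 0.28;0.1 0 0 0 0.33;0.1 0 0 0 0.38;0.1 0 0 0 0.43;0.1 0 0 0 0.48;0.1 0 0 0 0.52;0.1 0 0 0 0.535",
)

```text
t: 4.02
position: [599.8, 187.8, 81.6]
tool_rot: [2.728, 1.549, 0.012]
force: [30.1, 1.4, -17.9]
width: 12.3
finger_force: 58.5
```

Call:
apply_moves(
  increments="0.1 0 0 0 0;0.1 0 0 0 0;0.1 0 0 0 0;0.6 0 0 0 0;0.9 0 0 0 0;0.9 0 0 0 0;0.9 0 0 0 0;0.9 0 0 0 0;0.9 0 0 -0.1 0;0.9 0 0 -0.2 0;0.9 0 0 -0.3 0;0.9 0 0 -0.3 0",
)

```text
t: 5.02
position: [598.5, 188.3, 208.4]
tool_rot: [2.727, 1.558, 0.015]
force: [0.6, -0.1, -1.4]
width: 76.8
finger_force: 0.0
```

```bash
python3 - <<'E'
from h import *
togo(595.5,187.5,80,34)
c=cam("wrist","w2.png")
E
```

```text
pos [598.5 188.3 208.4] yang -30.5 shares [-0.0081 -0.0072  0.321 ] turn -0.5376 t 5.0167 F [ 0.6 -0.1 -1.4] w 76.8
```

View pics/w2.png

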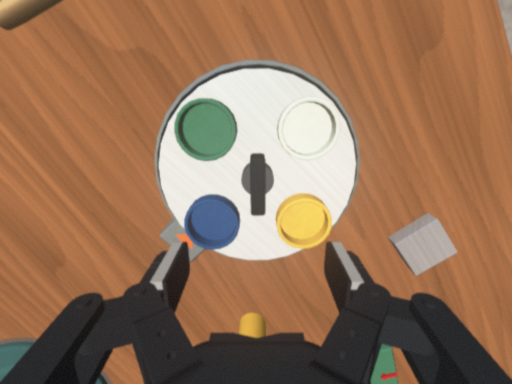

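The turret moved; the blue cup is now at (212,222), next to the nose at (183,240). I'll swing towards the barrel and check the angle with the top camera.

Call:
apply_moves(
  increments="1 -0.98 0.13 0 -0.54;1 -0.98 0.13 0 -0.54;1 -0.98 0.13 0 -0.54;1 -0.98 0.13 0 -0.54;1 -0.98 0.13 0 -0.54;1 -0.98 0.13 0 -0.54;1 -0.98 0.13 0 -0.54;1 -0.98 0.13 0 -0.54;1 -0.98 0.13 0 -0.54;1 -0.98 0.13 0 -0.54;1 -0.98 0.13 0 -0.54;1 -0.98 0.13 0 -0.54",
)

```text
t: 6.07
position: [440.4, -177.8, 200.5]
tool_rot: [-1.472, -2.775, 0.0]
force: [-0.3, 0.7, -0.1]
width: 85.5
finger_force: 0.0
```

```bash
cat > turret.py <<'E'
from m import *
def angle(c,roi,nose):
    I=c["color"];P={};f=lambda d:np.degrees(np.arctan2(d[1],d[0]))
    for n,lo,hi in[('b',(100,80,40),(130,255,255)),('y',(18,120,80),(32,255,255)),('g',(60,40,30),(95,255,255))]:
        b=blobs(I,lo,hi,roi)[0];e=cv2.fitEllipse(cv2.convexHull(b));P[n]=ray(c,*e[0],78)[:2];print(n,np.round(e[0],1),P[n].round(1))
    A=(P['y']+P['g'])/2;print('axis',A,'blue',f(P['b']-A),f(P['y']-A)-90,f(P['g']-A)+90)
    b=blobs(I,(3,165,150),(12,255,255),nose,3)[0];u,v=ctr(b);q=ray(c,u,v,45)[:2];print('arrow',u,v,q,f(q-A),np.linalg.norm(q-A),cv2.boundingRect(b))
E
python3 - <<'E'
from turret import *
c=cam("top","top2.png")
try: angle(c,(165,120,275,240),(220,219,245,238))
except Exception as e: print(e)
togo(399.7,-254,204,35)
cv2.imwrite('pics/top2c.png',np.hstack([cv2.resize(c["color"][120:240,165:285],(500,500),interpolation=2)]))
E
```

```text
b [226.8 201.4] [519.5 162.5]
y [248.  163.4] [617.2 106.6]
g [188.3 180.5] [576.1 260.6]
axis [596.67098986 183.59938207] blue -164.70651310232068 -165.05747442676625 194.9425255732338
arrow 232.59360730593605 226.08219178082192 [458.94045201 150.60587138] -166.52858500116577 141.62723185828608 (229, 221, 8, 13)
pos [ 441.2 -176.3  200.5] yang 34.2 shares [-0.1024 -0.195  -0.0087] turn -0.0066 t 6.1167 F [ 0.8  1.1 -0.2] w 85.2
```

View pics/top2c.png

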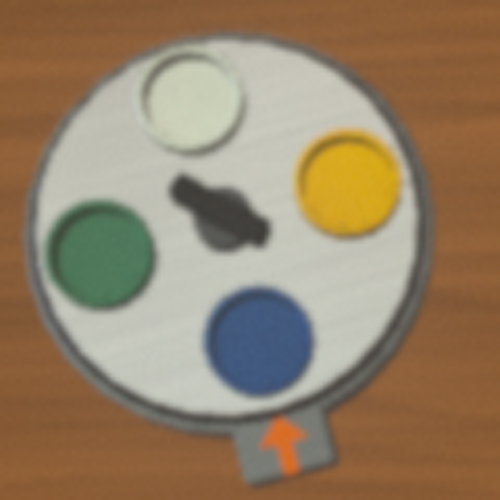

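```bash
python3 - <<'E'
from turret import *
c=cam("top");I=c["color"]; A=np.array([596.67,183.6])
f=lambda d:np.degrees(np.arctan2(d[1],d[0]))
hsv=cv2.cvtColor(I,cv2.COLOR_BGR2HSV)
# nose = grey or orange vs brown table: table sat high, value moderate
m=((hsv[...,1]<90)|((hsv[...,0]<13)&(hsv[...,1]>165)&(hsv[...,2]>150))).astype(np.uint8)
k=np.zeros_like(m);k[215:240,215:250]=m[215:240,215:250]
ys,xs=np.where(k)
W=np.array([ray(c,x,y,45)[:2] for x,y in zip(xs,ys)])-A
d=np.linalg.norm(W,axis=1);s=(d>138)&(d<166)
for a0 in(-166,):
    e=np.array([np.cos(np.radians(a0)),np.sin(np.radians(a0))]);n=np.array([-e[1],e[0]])
    al=W@e;la=W@n;s=(al>138)&(al<158)&(abs(la)<45)
    for lo in range(138,160,4):
        q=la[(al>lo)&(al<=lo+4)&(abs(la)<45)]
        if len(q):print(lo,q.min().round(1),q.max().round(1),(q.min()+q.max())/2)
    print('nose angle',a0+np.degrees(la[s].mean()/al[s].mean()),al.max())
E
```

```text
138 -29.8 27.5 -1.11539002574232
142 -30.4 28.7 -0.8607270276386068
146 -31.1 28.0 -1.5232248906062917
150 -29.9 26.7 -1.595990091354846
154 -30.5 28.5 -1.0045425650531978
158 -28.7 27.2 -0.7531036892106027
nose angle -166.33587128617378 162.22470214970937
```

Call:
apply_moves(
  increments="1 -0.103 -0.194 0 0;1 -0.103 -0.194 0 0;1 -0.103 -0.194 0 0;1 -0.103 -0.194 0 0;1 -0.103 -0.194 0 0;1 -0.103 -0.194 0 0",
)

```text
t: 6.67
position: [401.5, -252.5, 200.6]
tool_rot: [-1.464, -2.779, -0.0]
force: [0.2, 0.2, 0.7]
width: 85.6
finger_force: 0.0
```

The nose direction measures -166.3° and the blue cup -164.9°, so the turret is about 1.4° short. There is time to correct it before loading.

```bash
python3 -c "
from h import *
togo(597,187,204,-29.9)"
```

```text
pos [ 401.5 -252.5  200.6] yang 34.4 shares [ 0.6299  1.0245 -0.0084] turn 0.5361 t 6.6667 F [0.2 0.2 0.7] w 85.6
```

Call:
apply_moves(
  increments="1 0.6 0.98 0 0.536;1 0.6 0.98 0 0.536;1 0.6 0.98 0 0.536;1 0.6 0.98 0 0.536;1 0.6 0.98 0 0.536;1 0.6 0.98 0 0.536;1 0.6 0.98 0 0.536;1 0.6 0.98 0 0.536;1 0.6 0.98 0 0.536;1 0.6 0.98 0 0.536;1 0.6 0.98 0 0.536;1 0.6 0.98 0 0.536",
)

```text
t: 7.67
position: [586.2, 163.6, 200.4]
tool_rot: [-2.719, -1.572, 0.001]
force: [1.2, -1.4, 0.1]
width: 85.4
finger_force: 0.0
```

```bash
python3 -c "
from h import *
togo(597,187,81,-29.9)"
```

```text
pos [586.2 163.6 200.4] yang -29.9 shares [ 0.0642 -0.0058  0.2985] turn -0.0004 t 7.6667 F [ 1.2 -1.4  0.1] w 85.4
```

Call:
apply_moves(
  increments="1 0.055 -0.007 0 0;1 0.055 -0.007 0 0;1 0.055 -0.007 0.1 0;1 0.055 -0.007 0.18 0;1 0.055 -0.007 0.25 0;1 0.055 -0.007 0.298 0;1 0.055 -0.007 0.298 0;0.6 0.055 -0.007 0.298 0;0.6 0.055 -0.007 0.298 0",
)

```text
t: 8.42
position: [595.5, 180.4, 82.9]
tool_rot: [2.72, 1.572, 0.002]
force: [-0.5, 0.5, -0.1]
width: 64.0
finger_force: 0.0
```

Call:
apply_moves(
  increments="0.4 0 0 0 0;0.2 0 0 0 0;0.1 0 0 0 0;0.1 0 0 0 0;0.1 0 0 0 0;0.1 0 0 0 0;0.1 0 0 0 0;0.1 0 0 0 0.006;0.1 0 0 0 0.013;0.1 0 0 0 0.013;0.1 0 0 0 0.013;0.1 0 0 0 0.013",
)

```text
t: 9.42
position: [595.5, 179.8, 82.5]
tool_rot: [-2.742, -1.533, -0.002]
force: [-2.9, -0.7, 9.4]
width: 11.6
finger_force: 59.1
```

```bash
python3 -c "
from h import *
togo(597,187,204,-31.5)"
```

```text
pos [595.5 179.8  82.5] yang -31.6 shares [ 0.0176 -0.006  -0.3037] turn -0.0006 t 9.4167 F [-2.9 -0.7  9.4] w 11.6
```

Call:
apply_moves(
  increments="0.6 0 0 0 0;1 0 0 0 0;1 0 0 0 0;1 0 0 0 0;1 0 0 0 0;1 0 0 -0.1 0;1 0 0 -0.2 0;1 0 0 -0.3 0;1 0 0 -0.3 0;1 0 0 -0.3 0",
)

```text
t: 10.25
position: [596.1, 180.0, 203.9]
tool_rot: [2.742, 1.534, 0.006]
force: [-0.3, 0.6, -1.2]
width: 85.3
finger_force: 0.0
```

```bash
python3 -c "
from h import *
togo(400,-254,204,35)"
```

```text
pos [596.1 180.  203.9] yang -31.6 shares [-1.181   0.1502 -0.0039] turn -0.5547 t 10.25 F [-0.3  0.6 -1.2] w 85.3
```

Call:
apply_moves(
  increments="1 -1 0.15 0 -0.555;1 -1 0.15 0 -0.555;1 -1 0.15 0 -0.555;1 -1 0.15 0 -0.555;1 -1 0.15 0 -0.555;1 -1 0.15 0 -0.555;1 -1 0.15 0 -0.555;1 -1 0.15 0 -0.555;1 -1 0.15 0 -0.555;1 -1 0.15 0 -0.555;1 -1 0.15 0 -0.555;1 -1 0.15 0 -0.555",
)

```text
t: 11.25
position: [434.8, -195.4, 201.0]
tool_rot: [-1.455, -2.783, 0.001]
force: [1.2, 0.6, -1.7]
width: 85.3
finger_force: 0.0
```

```bash
python3 - <<'E'
from turret import *
c=cam("top"); angle(c,(165,120,275,240),(220,219,245,238))
w=cam("wrist","w3.png");togo(400,-254,204,35)
E
```

```text
b [226.3 201.7] [519.  163.8]
y [248.1 163.9] [616.  106.1]
g [188.2 180.1] [577.2 260.8]
axis [596.61146002 183.48246645] blue -165.7726960867223 -165.9184727434021 194.08152725659784
arrow 232.67982456140348 226.03070175438594 [459.06859651 150.37979329] -166.46788337244442 141.47023104497953 (229, 221, 8, 13)
pos [ 436.5 -192.3  201. ] yang 35.0 shares [-0.0742 -0.1631 -0.0075] turn -0.0003 t 11.35 F [ 0.5  1.2 -0.3] w 85.2
```

View pics/w3.png

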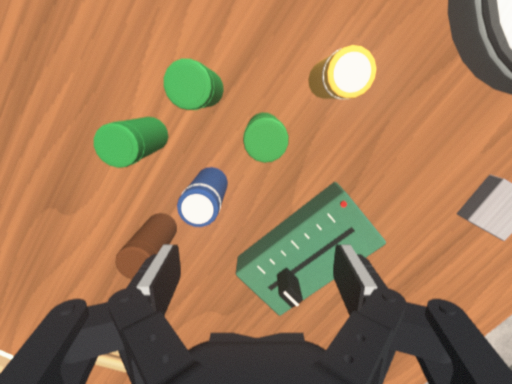

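The wrist view shows the blue barrel's lid at (200,209), with clear gaps to the green barrel at (265,137) and the brown one at (148,245).

```bash
python3 - <<'E'
from m import *
w=cam("wrist");b=blobs(w["color"],(0,0,200),(180,60,255),(175,185,225,230))[0];u,v=ctr(b)
p=ray(w,u,v,100);print(u,v,p)
x,y=(p[0]+399.7)/2,(p[1]-254.1)/2;togo(x,y,55,35);togo(519,166,117,35)
E
```

```text
195.5341672457725 208.92239981468612 [ 399.47511073 -253.42216992  100.        ]
pos [ 436.8 -191.7  201. ] yang 35.0 shares [-0.0739 -0.1651  0.3652] turn 0.0004 t 11.4 F [-0.5  0.5 -0.2] w 85.6
pos [ 436.8 -191.7  201. ] yang 35.0 shares [0.614  0.6817 0.2101] turn 0.0004 t 11.4 F [-0.5  0.5 -0.2] w 85.6
```

Call:
apply_moves(
  increments="1 -0.074 -0.165 0 0;1 -0.074 -0.165 0 0;1 -0.074 -0.165 0 0;1 -0.074 -0.165 0.06 0;1 -0.074 -0.165 0.12 0;1 -0.074 -0.165 0.18 0;1 -0.074 -0.165 0.24 0;1 -0.074 -0.165 0.3 0;1 -0.074 -0.165 0.34 0;1 -0.074 -0.165 0.365 0;1 -0.074 -0.165 0.365 0;1 -0.074 -0.165 0.365 0",
)

```text
t: 12.4
position: [400.0, -254.3, 55.7]
tool_rot: [-1.449, -2.787, 0.0]
force: [-0.4, 0.1, 0.2]
width: 85.4
finger_force: 0.0
```

Call:
apply_moves(
  increments="0.7 0 0 0 0;0.5 0 0 0 0;0.4 0 0 0 0;0.4 0 0 0 0;0.4 0 0 0 0;0.4 0 0 0 0;0.4 0 0 0 0;0.4 0 0 0 0;0.4 0 0 0 0",
)

```text
t: 13.15
position: [400.5, -255.1, 56.7]
tool_rot: [1.449, 2.785, 0.001]
force: [-1.6, 1.4, 16.5]
width: 43.6
finger_force: 59.3
```

Call:
apply_moves(
  increments="0.4 0 0 -0.05 0;0.4 0 0 -0.12 0;0.4 0 0 -0.2 0;0.4 0 0 -0.28 0;0.4 0 0 -0.36 0;0.4 0 0 -0.36 0;0.4 0 0 -0.36 0",
)

```text
t: 13.73
position: [400.4, -254.7, 200.9]
tool_rot: [1.448, 2.785, 0.002]
force: [-0.3, 1.8, -3.9]
width: 43.8
finger_force: 64.0
```

```bash
python3 -c "
from h import *
togo(519,166,200,35);print(r.get_obs()['finger_force'])"
```

```text
pos [ 400.4 -254.7  200.9] yang 35.1 shares [0.6908 0.8468 0.0029] turn 0.0005 t 13.7333 F [-0.3  1.8 -3.9] w 43.8
63.972356675803894
```

Call:
apply_moves(
  increments="0.4 0.03 0.04 0 -0.03;0.4 0.08 0.1 0 -0.08;0.4 0.13 0.16 0 -0.13;0.4 0.18 0.22 0 -0.18;0.4 0.23 0.28 0 -0.23;0.4 0.28 0.34 0 -0.28;0.4 0.33 0.41 0 -0.33;0.4 0.38 0.47 0 -0.38;0.4 0.43 0.53 0 -0.43;0.4 0.48 0.59 0 -0.48;0.4 0.52 0.64 0 -0.53;0.4 0.55 0.675 0 -0.575",
)

```text
t: 14.73
position: [494.0, 83.0, 198.0]
tool_rot: [0.395, -3.114, -0.0]
force: [0.5, -0.2, -3.5]
width: 43.2
finger_force: 64.0
```

```bash
python3 -c "
from h import *
togo(519,166,200,104);cam('wrist','w4.png')"
```

```text
pos [494.  83. 198.] yang 104.5 shares [-0.1123  0.1853 -0.0052] turn 0.0038 t 14.7333 F [ 0.5 -0.2 -3.5] w 43.2
```

View pics/w4.png

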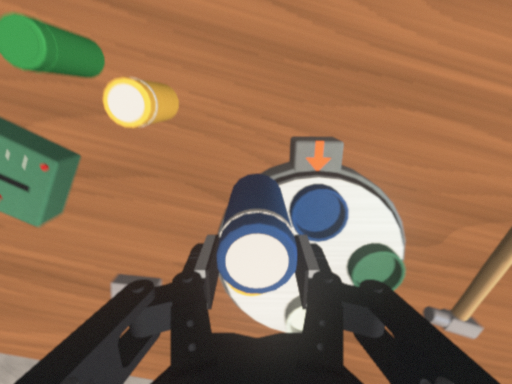

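The barrel hangs upright in the grip, and the open blue cup is at (319,213) under the arrow at (318,156).

```bash
python3 - <<'E'
from m import *
w=cam("wrist");I=w["color"];o=r.get_obs()
b=blobs(I,(100,80,40),(130,255,255),(291,178,352,248))[0];e=cv2.fitEllipse(cv2.convexHull(b));print(e,cv2.boundingRect(b))
p=ray(w,*e[0],78);l=blobs(I,(0,0,190),(180,70,255),(210,225,305,298))[0];q=ray(w,*cv2.fitEllipse(cv2.convexHull(l))[0],o["position"][2]-56.7+100)
a=blobs(I,(3,165,150),(12,255,255),(290,130,345,178))[0];print('cup',p,'lid',q,'arrow',ray(w,*ctr(a),45))
togo(*p[:2],200,104)
E
```

```text
((314.664794921875, 212.60987854003906), (54.043521881103516, 57.69637680053711), 90.80487060546875) (291, 187, 53, 53)
cup [517.47999305 164.01789386  78.        ] lid [494.26820496  87.23487687 241.15046136] arrow [458.65256787 151.48364343  45.        ]
pos [494.   83.5 197.9] yang 104.5 shares [-0.1073  0.1803 -0.0055] turn 0.0041 t 14.8333 F [ 0.2 -1.2 -3. ] w 43.5
```

Call:
apply_moves(
  increments="0.4 -0.03 0.05 0 0;0.4 -0.07 0.11 0 0;0.4 -0.1 0.16 0 0;0.4 -0.108 0.178 0 0;0.4 -0.108 0.178 0 0;0.4 -0.108 0.178 0.04 0;0.4 -0.108 0.178 0.08 0;0.4 -0.108 0.178 0.11 0;0.4 -0.108 0.178 0.115 0;0.4 -0.108 0.178 0.115 0;0.4 -0.108 0.178 0.115 0",
)

```text
t: 15.75
position: [519.2, 159.2, 153.9]
tool_rot: [0.382, -3.118, 0.0]
force: [0.6, -0.6, -2.3]
width: 43.3
finger_force: 63.9
```

```bash
python3 - <<'E'
from h import *
togo(518,163.5,118.5,104)
a=cam("top");s=cam("side");w=cam("wrist")
x,y=[int(t) for t in proj(s,(518,164,90))];S=cv2.resize(s["color"][y-50:y+50,x-65:x+65],(780,600),interpolation=2)
cv2.imwrite('pics/mix.png',S)
for z in(80,):print(x,y,[ (round((proj(s,p)[0]-x+65)*6),round((proj(s,p)[1]-y+50)*6)) for p in((518,164,80),(518,164,62))])
E
```

```text
pos [519.2 159.2 153.9] yang 104.0 shares [0.0004 0.0111 0.0885] turn -0.0003 t 15.75 F [ 0.6 -0.6 -2.3] w 43.3
226 178 [(394, 322), (395, 355)]
```

View pics/mix.png

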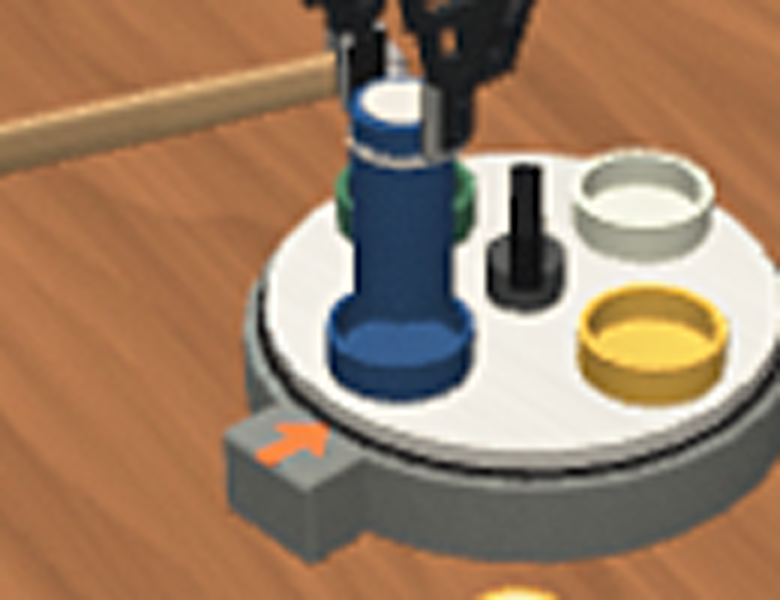

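The barrel stands over the cup within about 3 mm. I'll trim the position and lower it slowly.

Call:
apply_moves(
  increments="0.4 0 0.007 0 0;0.4 0 0.007 0.01 0;0.4 0 0.007 0.02 0;0.4 0 0.007 0.03 0;0.4 0 0.007 0.04 0;0.4 0 0.007 0.05 0;0.4 0 0.007 0.06 0;0.4 0 0.007 0.068 0;0.4 0 0.007 0.075 0;0.4 0 0.007 0.08 0;0.4 0 0.007 0.08 0",
)

```text
t: 16.82
position: [518.3, 162.6, 121.2]
tool_rot: [0.384, -3.118, 0.0]
force: [0.5, 0.7, -2.4]
width: 43.7
finger_force: 64.0
```

Force is unchanged, so the barrel is inside the cup without touching. Going down the last few millimetres.

Call:
apply_moves(
  increments="0.4 0 0 0.002 0;0.4 0 0 0.004 0;0.4 0 0 0.005 0;0.4 0 0 0.006 0;0.4 0 0 0.007 0;0.4 0 0 0.007 0;0.4 0 0 0.007 0",
)

```text
t: 17.4
position: [518.5, 162.7, 118.9]
tool_rot: [-0.384, 3.118, -0.0]
force: [0.9, -0.1, -1.9]
width: 43.3
finger_force: 64.1
```

Call:
apply_moves(
  increments="0.4 0 0 0.002 0;0.4 0 0 0.003 0;0.4 0 0 0.004 0;0.4 0 0 0.004 0;0.4 0 0 0.004 0",
)

```text
t: 17.82
position: [519.6, 163.0, 118.8]
tool_rot: [-0.383, 3.116, 0.001]
force: [-4.0, -2.7, 20.2]
width: 43.5
finger_force: 66.4
```

Seated, with 20 N upward. Opening, then straight up.

Call:
apply_moves(
  increments="0.4 0 0 -0.002 0;0.5 0 0 -0.002 0;0.6 0 0 -0.002 0;0.8 0 0 -0.002 0;1 0 0 -0.002 0;1 0 0 -0.002 0;1 0 0 -0.002 0;1 0 0 -0.06 0;1 0 0 -0.14 0;1 0 0 -0.24 0;1 0 0 -0.24 0",
)

```text
t: 18.73
position: [521.2, 163.5, 219.9]
tool_rot: [-0.382, 3.11, 0.003]
force: [1.1, 0.2, 1.5]
width: 85.2
finger_force: 0.0
```

```bash
python3 -c "
from h import *
togo(563,-253,212,None)"
```

```text
pos [521.2 163.5 219.9] yang 104.0 shares [ 0.1509 -1.0355  0.0172] turn 0 t 18.7333 F [1.1 0.2 1.5] w 85.2
```

```bash
cat > box.py <<'E'
from m import *
def box(c,roi,rp):
    I=c["color"];f=lambda d:np.degrees(np.arctan2(d[1],d[0]))
    hsv=cv2.cvtColor(I,cv2.COLOR_BGR2HSV)
    for lo,hi in(((0,130,90),(5,255,255)),((172,130,90),(180,255,255))):
        for b in blobs(I,lo,hi,rp,4)[:2]:
            W=np.array([ray(c,x,y,54)[:2] for x,y in b[:,0]]);print('red',ctr(b),ray(c,*ctr(b),54)[:2].round(1),cv2.contourArea(b),cv2.boundingRect(b),'axis',f(cv2.fitLine(W.astype(np.float32),2,0,.01,.01)[:2,0]))
E
python3 - <<'E'
from box import *
c=cam("top");I=c["color"];box(c,None,(360,155,392,178))
b=blobs(I,(60,60,25),(95,255,255),(340,150,430,212))[0];q=cv2.boxPoints(cv2.minAreaRect(b));print([ray(c,*p,50)[:2].round(1).tolist() for p in q])
# slot: dark pixels line
g=cv2.cvtColor(I,cv2.COLOR_BGR2GRAY);ys,xs=np.where(g[172:190,358:392]<60);W=np.array([ray(c,x+358,y+172,50)[:2] for x,y in zip(xs,ys)],np.float32)
l=cv2.fitLine(W,cv2.DIST_HUBER,0,.01,.01).ravel();print('slot',l,np.degrees(np.arctan2(l[1],l[0])))
# white line on cap
for w in blobs(I,(0,0,150),(180,80,255),(395,172,416,192),2):print('white',ctr(w),ray(c,*ctr(w),95.5)[:2],cv2.contourArea(w))
b=blobs(I,(100,60,30),(130,255,255),(200,160,260,225))[0];print('blue',cv2.boundingRect(b))
l=blobs(I,(0,0,190),(180,50,255),(215,180,245,215),60)
cv2.imwrite('pics/c5.png',np.hstack([cv2.resize(I[130:245,170:270],(390,448),interpolation=2),cv2.resize(I[145:220,340:435],(400,448),interpolation=2)]))
E
```

```text
[[538.6, -145.3], [635.1, -171.6], [588.8, -358.3], [493.6, -329.3]]
slot [ 2.412114e-01  9.704726e-01  5.727468e+02 -2.321474e+02] 76.04195Traceback (most recent call last):
  File "<stdin>", line 9, in <module>
IndexError: list index out of range
```

Call:
apply_moves(
  increments="1 0 -0.98 0 0.217;1 0 -0.98 0 0.217;1 0 -0.98 0 0.217;1 0 -0.98 0 0.217;1 0 -0.98 0 0.217;1 0 -0.98 0 0.217;1 0 -0.98 0 0.217;1 0 -0.98 0 0.217;1 0 -0.98 0 0.217;1 0 -0.98 0 0.217;1 0 -0.98 0 0.217",
)

```text
t: 19.7
position: [612.7, -223.0, 212.1]
tool_rot: [-0.337, -3.122, 0.004]
force: [-0.1, 0.4, 0.5]
width: 85.2
finger_force: 0.0
```

```bash
python3 -c "
from h import *
togo(640,-270,212,78)"
```

```text
pos [ 612.7 -223.   212.1] yang 77.7 shares [-0.0919 -0.1003  0.0003] turn -0.0028 t 19.7 F [-0.1  0.4  0.5] w 85.2
```

Call:
apply_moves(
  increments="1 -0.09 -0.08 0 0.013;1 -0.09 -0.08 0 0.013;1 -0.09 -0.08 0 0.013;1 -0.09 -0.08 0 0.013;1 -0.09 -0.08 0 0.013;1 -0.09 -0.08 0 0.013",
)

```text
t: 20.2
position: [642.0, -255.1, 213.3]
tool_rot: [0.369, 3.12, 0.001]
force: [0.9, -0.1, 0.3]
width: 85.4
finger_force: 0.0
```

```bash
python3 - <<'E'
from h import *
togo(640,-270,212,76.1)
w=cam("wrist","w6.png");t=cam("top","top6.png");v=np.vstack
cv2.imwrite('pics/v6.png',np.hstack([w["color"],cv2.resize(t["color"][120:240,165:255],(288,384),interpolation=2)]))
E
```

```text
pos [ 642.  -255.1  213.3] yang 76.5 shares [-0.0038 -0.0373  0.0032] turn 0.0034 t 20.2 F [ 0.9 -0.1  0.3] w 85.4
```

View pics/v6.png

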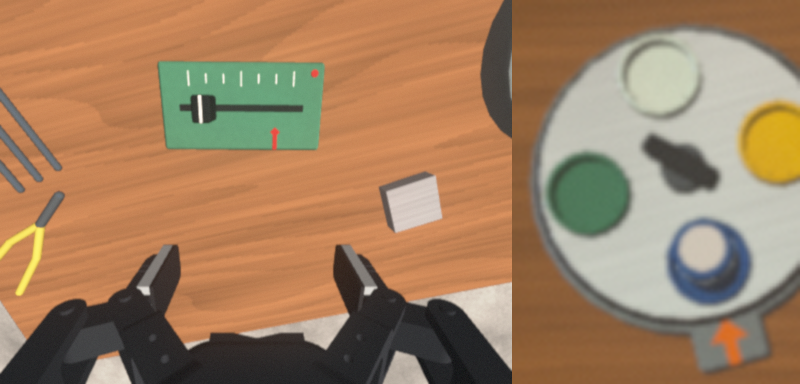

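The blue barrel stands upright in the cup under the arrow. In the wrist view the cap's white line is at (200,109) and the pointer at (275,138).

```bash
cat > fad.py <<'E'
from m import *
def fad(w,rp,rc,ang=76.2):
    I=w["color"];e=np.array([np.cos(np.radians(ang)),np.sin(np.radians(ang))])
    h=cv2.cvtColor(I,cv2.COLOR_BGR2HSV);m=(((h[...,0]<8)|(h[...,0]>170))&(h[...,1]>140)&(h[...,2]>90)).astype(np.uint8)
    x0,y0,x1,y1=rp;ys,xs=np.where(m[y0:y1,x0:x1]);p=ray(w,xs.mean()+x0,ys.mean()+y0,53)[:2]
    W=np.array([ray(w,x+x0,y+y0,53)[:2] for x,y in zip(xs,ys)],np.float32);l=cv2.fitLine(W,2,0,.01,.01).ravel()
    b=blobs(I,(0,0,130),(180,90,255),rc,3)[0];q=ray(w,*ctr(b),95.5)[:2]
    print('ptr',(xs.mean()+x0,ys.mean()+y0),p,len(xs),'dir',np.degrees(np.arctan2(l[1],l[0])),'line',ctr(b),cv2.contourArea(b),q,'along y to go',(p-q)@e)
    return p,q
E
python3 - <<'E'
from fad import *
w=cam("wrist");g=cv2.cvtColor(w["color"],cv2.COLOR_BGR2GRAY)
ys,xs=np.where(g[98:118,222:302]<60);W=np.array([ray(w,x+222,y+98,50)[:2] for x,y in zip(xs,ys)],np.float32)
l=cv2.fitLine(W,2,0,.01,.01).ravel();print('slot',l,np.degrees(np.arctan2(l[1],l[0])))
p,q=fad(w,(266,124,284,149),(192,93,210,125))
togo(q[0],q[1],66,76.1);fad(cam("wrist"),(266,124,284,149),(192,93,210,125))
t=cv2.imread('pics/top6.png');c=vision.camera("top");c["color"]=t
fad(c,(364,155,388,177),(396,174,414,190))
E
```

```text
slot [ 3.2165158e-01  9.4685811e-01  5.7429474e+02 -2.2500137e+02] 71.23716
ptr (np.float64(274.56382978723406), np.float64(137.35106382978722)) [ 609.45883959 -223.65429788] 94 dir -12.8132 line (200.01443569553805, 110.41076115485563) 127.0 [ 558.82793261 -293.42059807] along y to go 79.8296110011654
pos [ 642.1 -255.6  213.5] yang 76.5 shares [ 0.1805 -0.1406  0.3688] turn 0.0032 t 20.35 F [-0.3 -0.4  0.1] w 85.4
ptr (np.float64(274.63917525773195), np.float64(137.1443298969072)) [ 609.26532218 -223.70877303] 97 dir -13.568785 line (200.18547341115433, 110.34630350194553) 128.5 [ 558.82050188 -293.41689699] along y to go 79.72872617499631
ptr (np.float64(373.3529411764706), np.float64(165.47058823529412)) [ 609.20553647 -224.31809284] 17 dir -12.1813965 line (409.54824561403507, 183.37280701754383) 38.0 [ 551.7605267 -299.6908393] along y to go 86.89961466128041
```

Call:
apply_moves(
  increments="1 0.18 -0.14 0 0.003;1 0.18 -0.14 0 0.003;1 0.18 -0.14 0 0.003;1 0.18 -0.14 0.06 0.003;1 0.18 -0.14 0.14 0.003;1 0.18 -0.14 0.22 0.003;1 0.18 -0.14 0.29 0.003;1 0.18 -0.14 0.34 0.003;1 0.18 -0.14 0.365 0.003;1 0.18 -0.14 0.365 0.003;1 0.18 -0.14 0.365 0.003",
)

```text
t: 21.37
position: [559.2, -294.2, 67.9]
tool_rot: [0.381, 3.118, -0.0]
force: [-0.2, -0.5, 0.9]
width: 85.5
finger_force: 0.0
```

Call:
apply_moves(
  increments="0.5 0 0 0 0;0.3 0 0 0 0;0.2 0 0 0 0;0.15 0 0 0 0;0.15 0 0 0 0;0.15 0 0 0 0;0.15 0 0 0 0;0.15 0 0 0 0;0.15 0 0 0 0",
)

```text
t: 22.12
position: [559.2, -294.0, 67.8]
tool_rot: [0.381, 3.118, -0.0]
force: [-2.5, 1.6, 6.6]
width: 15.7
finger_force: 58.5
```

```bash
python3 - <<'E'
from h import *
o=r.get_obs()["position"];e=np.array([.239,.971]);p=np.array([609.3,-224])
print("to go along y",(p-o[:2])@e,((p-o[:2])@e)/400);togo(o[0],o[1],o[2],76.1)
E
```

```text
to go along y 79.94193375585306 0.19985483438963264
pos [ 559.2 -294.    67.8] yang 76.1 shares [0. 0. 0.] turn -0.0002 t 22.1167 F [-2.5  1.6  6.6] w 15.7
```

Gripped, with 80 mm to slide along +y.

Call:
apply_moves(
  increments="0.15 0 0.02 0 0;0.15 0 0.045 0 0;0.15 0 0.07 0 0;0.15 0 0.095 0 0;0.15 0 0.12 0 0;0.15 0 0.145 0 0;0.15 0 0.17 0 0;0.15 0 0.19 0 0;0.15 0 0.2 0 0;0.15 0 0.2 0 0;0.15 0 0.2 0 0;0.15 0 0.2 0 0",
)

```text
t: 23.12
position: [578.8, -215.3, 67.8]
tool_rot: [0.379, 3.118, 0.001]
force: [-1.5, 2.1, 8.8]
width: 15.9
finger_force: 59.8
```

```bash
python3 - <<'E'
from h import *
o=r.get_obs()["position"];e=np.array([.239,.971]);p=np.array([609.3,-224])
print("to go along y",(p-o[:2])@e);togo(o[0],o[1],o[2],76.1)
E
```

```text
to go along y -1.1531840940274447
pos [ 578.8 -215.3   67.8] yang 76.1 shares [0. 0. 0.] turn 0.0002 t 23.1167 F [-1.5  2.1  8.8] w 15.9
```

Call:
apply_moves(
  increments="0.4 0 0 0 0;0.7 0 0 0 0;1 0 0 0 0;1 0 0 0 0;1 0 0 0 0;1 0 0 -0.08 0;1 0 0 -0.17 0;1 0 0 -0.26 0;1 0 0 -0.36 0;1 -0.1 0 -0.36 0;1 -0.18 0 -0.36 0;1 -0.18 0 -0.36 0",
)

```text
t: 24.12
position: [652.0, -233.4, 210.9]
tool_rot: [0.378, 3.117, -0.001]
force: [0.2, 0.5, -1.0]
width: 85.1
finger_force: 0.0
```

```bash
python3 - <<'E'
from fad import *
w=cam("wrist");w=cam("wrist")
q=(578,-216,95.5);p=(609.3,-224,53);a=proj(w,q);b=proj(w,p);print(a,b)
r_=lambda c,dx,dy:(int(c[0]-dx),int(c[1]-dy),int(c[0]+dx),int(c[1]+dy))
fad(w,r_(b,12,14),r_(a,9,15))
t=cam("top");cv2.imwrite('pics/v7.png',np.vstack([cv2.resize(w["color"][int(a[1])-40:int(a[1])+60,int(a[0])-90:int(a[0])+90],(540,300),interpolation=2),cv2.resize(t["color"][150:215,340:457],(540,300),interpolation=2)]))
E
```

```text
(np.float64(255.0919450476545), np.float64(109.01580360863373)) (np.float64(255.07490654804616), np.float64(135.8753436937115))
ptr (np.float64(255.44), np.float64(135.77)) [ 609.28316688 -223.54589259] 100 dir -13.4508 line (255.98563218390802, 111.50862068965517) 116.0 [ 580.56073451 -215.70136435] along y to go -0.7668291868059177
```

View pics/v7.png

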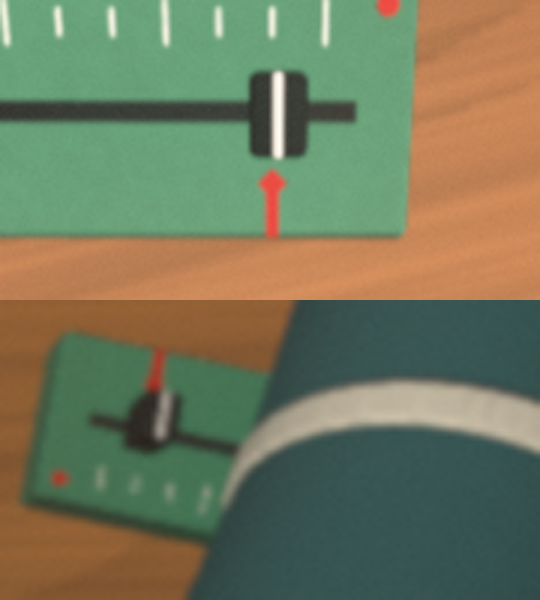

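The white line at crop (278,115) is about 2 px past the pointer's axis at (272,205). I'll re-measure the line tightly and trim.

```bash
python3 - <<'E'
from fad import *
w=cam("wrist");I=w["color"].astype(int);e=np.array([.239,.971])
g=I.min(2);L=[];P=[]
for y in range(99,121):
    row=g[y,248:268].astype(float);k=np.clip(row-90,0,None)
    if k.max()>60:L.append(ray(w,248+(k*np.arange(20)).sum()/k.sum(),y,95.5)[:2]@e)
for y in range(133,148):
    row=np.clip(I[y,246:266,2]-I[y,246:266,1]-20,0,None).astype(float)
    if row.max()>50:P.append(ray(w,246+(row*np.arange(20)).sum()/row.sum(),y,53)[:2]@e)
print(len(L),np.median(L),len(P),np.median(P),np.median(P)-np.median(L))
o=r.get_obs()["position"];togo(578.6,-216,67.8,76.1)
E
```

```text
22 -69.27342563552038 15 -71.61171863721279 -2.3382930016924064
pos [ 647.3 -233.8  210.9] yang 76.0 shares [0.1772 0.0018 0.3579] turn -0.0005 t 24.3167 F [-0.4 -1.5  0.7] w 85.6
```

Call:
apply_moves(
  increments="1 0.175 0 0 0;1 0.175 0 0 0;1 0.175 0 0 0;1 0.175 0 0.1 0;1 0.175 0 0.2 0;1 0.175 0 0.28 0;1 0.175 0 0.34 0;1 0.175 0 0.358 0;0.7 0.175 0 0.358 0;0.5 0.175 0 0.358 0;0.4 0.175 0 0.358 0",
)

```text
t: 25.23
position: [581.0, -217.2, 70.0]
tool_rot: [0.381, 3.116, -0.001]
force: [0.0, -0.2, 0.1]
width: 52.0
finger_force: 0.0
```

Call:
apply_moves(
  increments="0.3 0 0 0 0;0.2 0 0 0 0;0.15 0 0 0 0;0.15 0 0 0 0;0.15 0 0 0 0;0.15 0 0 0 0;0.15 0 0 0 0;0.15 0 0 0 0",
)

```text
t: 25.9
position: [581.0, -216.9, 69.3]
tool_rot: [0.381, 3.116, -0.0]
force: [-0.5, 1.5, 10.0]
width: 12.9
finger_force: 5.0
```

```bash
python3 - <<'E'
from h import *
o=r.get_obs()["position"];print(o[:2]@[.239,.971]);togo(*o,76.1)
E
```

```text
-71.80588641709025
pos [ 581.  -216.9   69.3] yang 76.1 shares [0. 0. 0.] turn -0.0002 t 25.9 F [-0.5  1.5 10. ] w 12.9
```

Call:
apply_moves(
  increments="0.1 0 -0.001 0 0;0.1 0 -0.002 0 0;0.1 0 -0.002 0 0;0.1 0 -0.002 0 0;0.1 0 -0.002 0 0",
)

```text
t: 26.32
position: [580.8, -217.6, 69.3]
tool_rot: [0.38, 3.116, -0.0]
force: [-1.3, 1.6, 9.4]
width: 8.9
finger_force: 4.9
```

Call:
apply_moves(
  increments="0.4 0 0 0 0;0.7 0 0 0 0;1 0 0 0 0;1 0 0 0 0;1 0 0 0 0;1 0 0 -0.08 0;1 0 0 -0.17 0;1 0 0 -0.26 0;1 0 0 -0.36 0;1 -0.1 0 -0.36 0;1 -0.18 0 -0.36 0;1 -0.18 0 -0.36 0",
)

```text
t: 27.32
position: [653.8, -234.6, 211.7]
tool_rot: [0.377, 3.117, -0.001]
force: [0.3, 0.2, -0.5]
width: 85.6
finger_force: 0.0
```

```bash
cat > fin.py <<'E'
from fad import *
w=cam("wrist");w=cam("wrist");I=w["color"].astype(int);e=np.array([.239,.971])
a=proj(w,(579,-217,95.5));b=proj(w,(609.3,-224,53));print(a,b)
g=I.min(2);L=[];P=[];A=int(a[0])-9;B=int(b[0])-10;U=[];V=[]
for y in range(int(a[1])-10,int(a[1])+12):
    k=np.clip(g[y,A:A+20].astype(float)-90,0,None)
    if k.max()>60:u=A+(k*np.arange(20)).sum()/k.sum();U.append(u);L.append(ray(w,u,y,95.5)[:2]@e)
for y in range(int(b[1])-4,int(b[1])+12):
    k=np.clip(I[y,B:B+20,2]-I[y,B:B+20,1]-20,0,None).astype(float)
    if k.max()>50:u=B+(k*np.arange(20)).sum()/k.sum();V.append(u);P.append(ray(w,u,y,53)[:2]@e)
print(np.median(U),np.median(V),len(L),np.median(L),len(P),np.median(P),'to go',np.median(P)-np.median(L))
E
python3 fin.py; python3 -c "
from turret import *
c=cam('top');s=cam('side')
cv2.imwrite('pics/v8.png',np.hstack([cv2.resize(c['color'][120:240,165:285],(300,300)),cv2.resize(s['color'][130:370,180:420],(480,480))[:300*0+480][:480][90:390] if 0 else cv2.resize(s['color'][130:370,180:420],(300,300))]))
togo(600,-220,300)"
```

```text
(np.float64(255.15565157070233), np.float64(108.21915469556086)) (np.float64(255.7374317479862), np.float64(134.14335954635598))
256.0654694391934 255.8654421666916 22 -71.40636614159615 16 -71.72789211777665 to go -0.32152597618049583
pos [ 649.1 -235.   211.7] yang 76.0 shares [ 0.1284  0.0067 -0.2207] turn 0 t 27.5167 F [-0.   0.2 -0.2] w 85.5
```

View pics/v8.png

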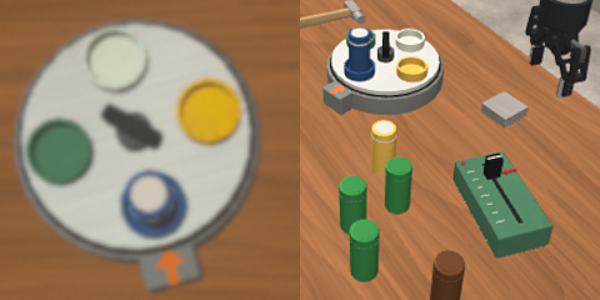

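The line is within about 0.3 mm of the pointer. The barrel is upright in the blue cup at the arrow, and the gripper is clear of everything. Handing in.

```bash
python3 -c "
from h import *
print(job.job_done())"
```

```text
the job is handed in; nothing more can be done
None
```

The blue cradle is at the loading arrow (within about 0.5° when measured just before loading), the blue barrel stands upright in it, the fader line is about 0.3 mm from the pointer, and the job is handed in at about 27.5 s; the hand-in gave no verdict.

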